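# Take the cup carrier down from the sloping rack

## Task

Two small workpiece carriers hang side by side on the sloping rack, each hooked over the rack's ledge by a bar under its upper end. Take down the one with the round cup: tip its lower end up until the carrier is about level while its upper end stays hooked behind the ledge, then lift it up off the ledge, and set it down gently, flat and grip up, in the middle of the cork pad. Leave the carrier with the square pocket hanging where it is.

Things in the scene. Friction and masses are not known exactly. Their poses are not given: they have to be found in the camera images.
- cup_carrier_mid (a point): Loose 0.18 kg carrier: plate 120x60x6 mm; round cup on the upper half, black fin on the lower. Point: plate centre; x along its length to the upper end (away from the robot, 30 deg up), y across, z out of the top. Fin (pinch across y): 32 along x, 14 across, 34 high; centre x -24, z +20, top z +37; cup up to z +17. Nib and foot reach z -17 mm, so it stands level with the point 17 mm up.
- cup_carrier_nib (a point): Centre of that carrier's nib, a 10 mm round bar across its underside, at x +52, z -12 mm from cup_carrier_mid; same axes. It lies uphill of the ledge, a strip 13 mm high, 9.5 mm wide across the rack's fixed board (150x212 mm, sloped 30 deg, top edge 110 mm over the table), touching both. Turning the carrier about the bar's axis tips it freely; the bar must rise 15 mm to clear the ledge.
- pocket_carrier_mid (a point): The other carrier, hanging in the other place, 100 mm to the left or right: the same plate, fin, nib and weight, but a square open pocket (42 mm, 14 mm high) in place of the round cup. Same point and axes.
- pad_top (a point): Centre of the upper face of a fixed cork pad, 170 mm along its x, 130 mm along its y, 3 mm thick, on the table to the right of the rack. Its z points up.

How it is judged (in metres and radians):
On the way, in this order (a step that is already met when the one before it is completed fails the run):
1. the cup carrier is tipped up at its lower end to within 12 degrees of level, its nib within 14 mm of where it hung, behind the ledge (angle between cup_carrier_mid's own z axis and vertical below 0.21 rad and distance of cup_carrier_nib from where it was at the start of the episode below 0.014 m), for 0.1 s.
2. its nib is lifted off the ledge, more than 115 mm above the table (about 20 mm up), the carrier within 20 degrees of level (height (world z) of cup_carrier_nib above 0.115 m and angle between cup_carrier_mid's own z axis and vertical below 0.35 rad), for 0.1 s.
At the end, for the whole second after the job is handed in: the cup carrier lies flat (within about 6 degrees), grip up, on the cork pad, its centre within 40 mm of the pad's centre in any yaw, and the pocket carrier hangs within 15 mm of where it was (horizontal distance between cup_carrier_mid and pad_top below 0.04 m and angle between cup_carrier_mid's own z axis and vertical below 0.1 rad and height (world z) of cup_carrier_mid below 0.028 m and distance of pocket_carrier_mid from where it was at the start of the episode below 0.015 m); the robot touches nothing.
It fails at once if the pocket carrier is shifted by more than 15 mm (distance of pocket_carrier_mid from where it was at the start of the episode above 0.015 m).
It fails at once if the cup carrier is let go more than 30 mm above the pad (contact force between the fingers and anything else below 0.05 N and height (world z) of cup_carrier_mid above 0.05 m and horizontal distance between cup_carrier_mid and pad_top below 0.08 m).
It also fails if it takes over 40 s, if anything falls off the work surface, if the arm or the gripper's body presses on something with over 40 N, if the wrist force passes 120 N, or if a joint passes its speed limit or range.

## Robot

A 6-joint arm with a two-finger parallel gripper is mounted at the origin on a cart in front of the work surface, level with it; the furniture and walls round the work are solid. World frame = base frame: x ahead of the robot, y to its left, z up, the work surface at z = 0. Lengths are in m, angles in degrees, forces in N, time in s.
With the tool pointing down it reaches from about 0.4 to 0.825 m from the base axis. Payload 7 kg.
Tool frame: the origin (TCP) lies on the centre line of the jaws, within the pads' length; the fingertips stand 14 mm ahead of it and the grasp point (between the pads) lies 5 mm behind it; z points along the fingers, y is the line along which they close (so a half turn about z gives the same grasp; the last joint's range is limited). The gripper opens to 88 mm and grips with 3 to 60 N. Pads are 19 mm wide; open, the fingers measure 130 mm over their backs; the gripper's body (78 mm by 193 mm) begins 47 mm behind the grasp point.
Start: joints at [-47.779, 20.546, 0.682, 0, -70.136, -16.507], TCP at [0.293, -0.608, 0.241] pointing down, gripper open.
Joint ranges: [-176.03, 176.03], [-82.01, 121.73], [-58.28, 71.71], [-173.87, 95.51], [-174.79, -0.11], [-173.66, 173.66]. Speed limits (degrees/s): [136.94, 136.94, 172.46, 180, 180, 180].

## Interface

Orientations are given as [roll, pitch, yaw] about the fixed x, y, z axes, in that order (R = Rz(yaw) Ry(pitch) Rx(roll)).
In Python, from plant import r gives the robot as it stands.
- The arm moves only by the tool send_rows, never from a script. Its argument "steps" is a list of rows, each an object with "dp": the shift along the tool's x, y, z in mm, a list of three; "roll": the turn about the tool's z in rad; "jaw": the opening in per cent of the stroke, from 0 (shut) to 100 (fully open). In form: [{"dp": [tx, ty, tz], "roll": roll, "jaw": jaw}, ...]. A call has 1 to 5 rows; each row is the pose to reach, as a shift and turn from the pose commanded when the call began, along the tool's axes at that moment; what a row does not reach only later rows make up. A row lasts 1/8 s, in which the tool goes at most 62.5 mm and 10.7 degrees, less where a joint would pass 70% of its speed; a pose out of reach is approached as far as the arm can. A call with a gripper value outside its range is refused whole. The fingers move at their own pace and stop on an object; "newtons" is the grip in N (left out, the last holds). Time passes only in rows, so rows that repeat a pose let the fingers close. It gives the time, the measured TCP pose, the force, the opening and the grip force at its end, in the units of the state.
- r.get_state(): the state, without advancing time (a new reading comes with each control period).
- r.capture(name): name is "scene" or "top" or "wrist"; returns a dict with "image" (420x560x3 uint8, blue, green, red), "K" (3x3 intrinsics, pixels), "rvec" (rotation vector, rad) and "tvec" (3), from world to camera coordinates, as OpenCV has them. Camera axes: x right, y down, z forward; pixel columns grow to the right and rows downward; lengths in m; the calibration is good to about 2 mm. A picture is of the moment at which its call begins. There is no depth.
- r.close_job(): hands the job in; it is judged then, once.
The state is a dict: "time_s": time; "joints": joint angles; "qd": joint speeds; "joint_torque": joint torques, N m; "tcp_pos": TCP position; "eef_rot": TCP orientation; "contact_force": force on the tool from outside, world axes, zero at the start; "moment": the same for the moment, N m; "gripper_width": finger opening in m; "gripper_force": force on a finger pad.
Only numpy, scipy, OpenCV 4.12 (cv2) and the standard library are available. Lean on these libraries where they do the work, as an engineer would, in place of code of your own. Each camera call takes 0.05 s, during which the arm holds its last target. There are 200 camera calls.

## Working session

There is one attempt and no reset: what is moved stays moved. The work goes in short steps, Python scripts to look and compute and a tool call to move; the robot and the scene stay as the last step left them, time stands still between calls to the robot, and variables do not carry over. Pictures are saved under pics/ and viewed, at most 10 in all, crops included, and the job is handed in when it is done.

Besides the shell and the picture viewer there is one more tool, called as name([rows], argument=value, ...), one row to a line, values as JSON. send_rows: Moves the arm, as the interface text tells. Its arguments: {"type":"object","properties":{"steps":{"type":"array","items":{"type":"object","properties":{"dp":{"type":"array","items":{"type":"number"}},"roll":{"type":"number"},"jaw":{"type":"number"}}}},"newtons":{"type":"number"}},"required":["steps"]}

```bash
mkdir -p pics
python3 - <<'E'
from plant import r
import cv2,numpy as np
for n in("scene","top"):
    c=r.capture(n);cv2.imwrite(f"pics/{n}0.png",c["image"]);np.savez(f"{n}0.npz",**c)
    R=cv2.Rodrigues(np.array(c["rvec"]))[0];print(n,c["K"],(-R.T@np.ravel(c["tvec"])).round(3),R.round(2))
s=r.get_state();print(s)
E
```

```text
scene [[383.68353341   0.         276.88134031]
 [  0.         383.68353341 203.94826383]
 [  0.           0.           1.        ]] [-0.028  0.669  0.454] [[-0.66 -0.75 -0.03]
 [-0.31  0.31 -0.9 ]
 [ 0.68 -0.59 -0.44]]
top [[418.74956763   0.         279.23102017]
 [  0.         418.74956763 219.02301413]
 [  0.           0.           1.        ]] [0.393 0.17  0.944] [[ 0.01 -1.    0.01]
 [-0.99 -0.01 -0.16]
 [ 0.16 -0.01 -0.99]]
{'time_s': 0.1, 'joints': array([-4.77790758e+01,  2.05875414e+01,  6.42438417e-01, -1.80570907e-02,
       -7.01350625e+01, -1.65056070e+01]), 'qd': array([-0.03159443, -0.03638665,  0.12529878,  0.03481431, -0.00737408,
       -0.07054708]), 'joint_torque': array([-1.07472959e-03, -5.84162664e+01,  2.93751436e+01,  7.01543212e+00,
        1.01554327e-02, -6.28929911e-05]), 'tcp_pos': array([ 0.29269036, -0.60781556,  0.23973892]), 'eef_rot': array([ 1.79918315e+02, -6.50145799e-03, -1.54290826e+02]), 'contact_force': array([-0.53089451,  0.07274033,  0.13646136]), 'moment': array([ 3.56181600e-02, -4.33868148e-05,  9.44058679e-03]), 'gripper_force': 0.0, 'gripper_width': 0.0874952744954293}
```

View pics/scene0.png

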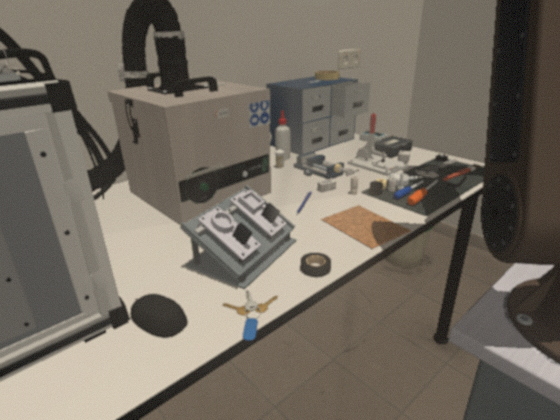

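View pics/top0.png

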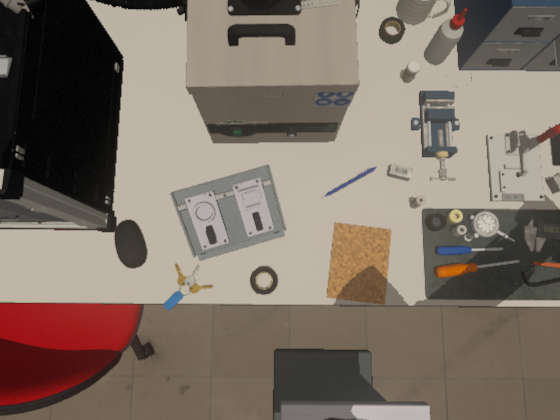

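The cup carrier is the left one in the top view: cup at about (206,212), fin at about (211,235). The pocket carrier is at about (252,207), and the pad centre is near (360,263). Next I'll enlarge the rack in both views.

Run:
```python
import cv2,numpy as np
t=np.load("top0.npz")["image"][155:270,160:300];s=np.load("scene0.npz")["image"][170:285,170:310]
a=cv2.resize(t,None,fx=5.5,fy=5.2,interpolation=cv2.INTER_CUBIC);a=cv2.resize(t,(700,575),interpolation=cv2.INTER_CUBIC)
b=cv2.resize(s,(700,575),interpolation=cv2.INTER_CUBIC)
cv2.imwrite("pics/tc.png",a);cv2.imwrite("pics/sc.png",b)
```

```text
(no output)
```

View pics/tc.png

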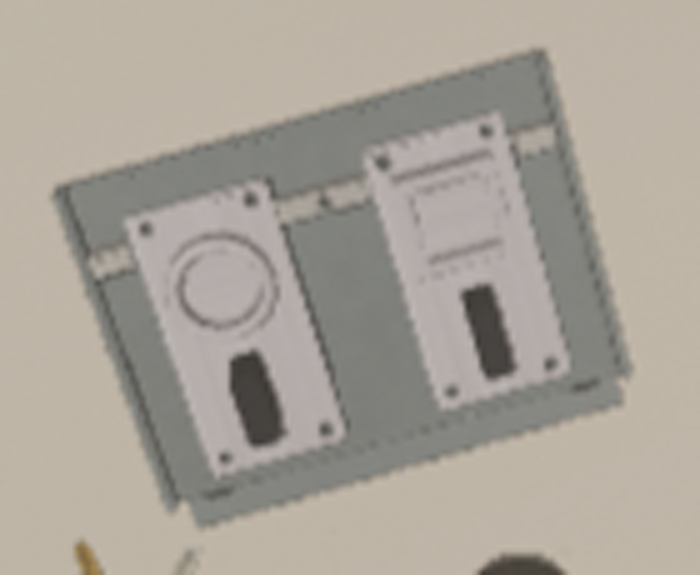

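View pics/sc.png

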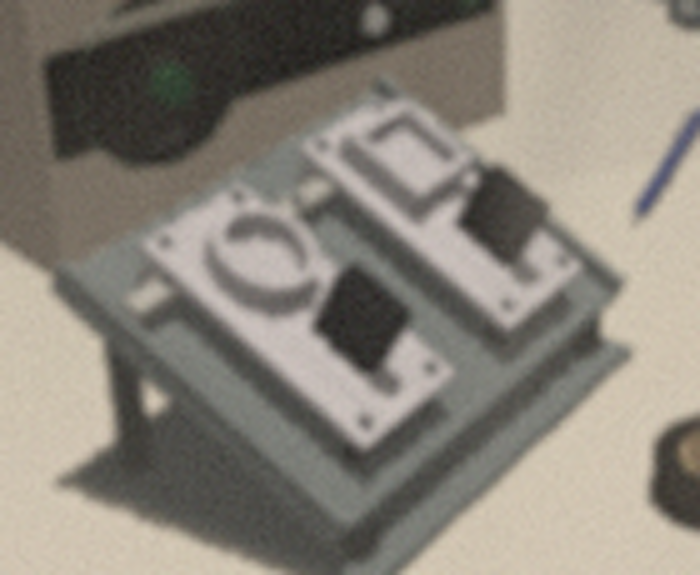

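The top crop shows the plates with four clear corners each. The cup plate's are at about (125,220), (265,180), (345,435) and (218,478) in the crop, which is 5x. The scene crop confirms the cup on the left and the fin below it. Next I'll ray-cast the corners, fin and pad.

```bash
cat > h.py <<'E'
import cv2,numpy as np
def ray(c,p,z):
    R=cv2.Rodrigues(c["rvec"])[0];C=-R.T@np.ravel(c["tvec"])
    d=R.T@np.linalg.inv(c["K"])@[p[0],p[1],1.];return C+d*(z-C[2])/d[2]
def tri(c1,p1,c2,p2):
    P=[c["K"]@np.c_[cv2.Rodrigues(c["rvec"])[0],np.ravel(c["tvec"])] for c in(c1,c2)]
    X=cv2.triangulatePoints(*P,np.float64(p1).reshape(2,1),np.float64(p2).reshape(2,1)).ravel();return X[:3]/X[3]
E
python3 - <<'E'
from h import *
t=dict(np.load("top0.npz"));s=dict(np.load("scene0.npz"));im=t["image"]
def blobs(m,lo,hi):
    n,l,st,c=cv2.connectedComponentsWithStats(m.astype(np.uint8));return [(l==i,st[i],c[i]) for i in range(1,n) if lo<st[i][4]<hi]
g=cv2.GaussianBlur(im,(3,3),0);v=g.max(2).astype(int);sat=g.max(2).astype(int)-g.min(2)
roi=np.zeros(im.shape[:2],bool);roi[175:262,176:285]=1
for b,st,c in blobs((v>150)&roi&(sat<30),600,3000):
    h=cv2.convexHull(np.argwhere(b)[:,::-1].astype(np.int32).reshape(-1,1,2))
    q=cv2.approxPolyN(h,4).reshape(4,2).astype(float);q=q[np.argsort(q[:,1])]
    w=[ray(t,p,z) for p,z in zip(q,[.112,.112,.052,.052])];w=np.array(w)
    print("plate",st,q.tolist(),w.round(4).tolist());m=w.mean(0)
    print(" centre",m.round(4),"widths",np.linalg.norm(w[0]-w[1]).round(4),np.linalg.norm(w[2]-w[3]).round(4),"axis",(w[:2].mean(0)-w[2:].mean(0)).round(4))
for b,st,c in blobs((v<105)&roi,60,400): print("fin",st,c,ray(t,c,.0995).round(4))
# manual corners (crop/5+offset)
for nm,Q in dict(cup=[(125,220),(265,180),(345,435),(218,478)],pok=[(365,155),(500,113),(568,367),(440,410)]).items():
    w=np.array([ray(t,(160+p[0]/5-.4,155+p[1]/5-.4),z) for p,z in zip(Q,[.112,.112,.052,.052])])
    a=w[:2].mean(0)-w[2:].mean(0);print(nm,w.mean(0).round(4),a.round(4),"yaw",np.degrees(np.arctan2(a[1],a[0])).round(2),np.linalg.norm(w[0]-w[1]).round(4),np.linalg.norm(w[2]-w[3]).round(4))
w=np.array([ray(t,(160+p[0]/5-.4,155+p[1]/5-.4),.11) for p in[(57,187),(543,50)]]);d=w[0]-w[1];print("board edge",w.round(4).tolist(),np.linalg.norm(d),"yaw",np.degrees(np.arctan2(-d[0],d[1])))
# fin top centre triangulated cross-check; cup rim centre
T=lambda a:(160+a[0]/5-.4,155+a[1]/5-.4);S=lambda a:(170+a[0]/5-.4,170+a[1]/5-.4)
print("cuprim",tri(t,T((227,282)),s,S((263,244))).round(4))
hsv=cv2.cvtColor(im,cv2.COLOR_BGR2HSV);m=(hsv[...,1]>90)&(hsv[...,0]>5)&(hsv[...,0]<25);m[:215]=0;m[310:]=0;m[:,:322]=0;m[:,400:]=0
for b,st,c in blobs(cv2.morphologyEx(m.astype(np.uint8),cv2.MORPH_CLOSE,np.ones((5,5))),800,9000):
    rc=cv2.minAreaRect(np.argwhere(b)[:,::-1].astype(np.float32));q=cv2.boxPoints(rc);w=np.array([ray(t,p,.003) for p in q]);print("pad",rc,ray(t,rc[0],.003).round(4),np.linalg.norm(w[0]-w[1]),np.linalg.norm(w[1]-w[2]))
E
```

```text
plate [ 226  178   48   59 1389] [[260.0, 177.0], [223.0, 187.0], [274.0, 229.0], [248.0, 237.0]] [[0.6174, 0.2045, 0.112], [0.5955, 0.2795, 0.112], [0.5186, 0.175, 0.052], [0.5008, 0.2305, 0.052]]
 centre [0.5581 0.2224 0.082 ] widths 0.0781 0.0583 axis [0.0967 0.0393 0.06  ]
plate [ 178  191   51   59 1396] [[221.0, 188.0], [174.0, 201.0], [228.0, 242.0], [203.0, 250.0]] [[0.5934, 0.2836, 0.112], [0.5653, 0.3777, 0.112], [0.4896, 0.273, 0.052], [0.4719, 0.3257, 0.052]]
 centre [0.5301 0.315  0.082 ] widths 0.0983 0.0556 axis [0.0986 0.0313 0.06  ]
plate [ 176  210  109   52 1741] [[176.0, 210.0], [284.0, 230.0], [176.0, 261.0], [284.0, 261.0]] [[0.5469, 0.3728, 0.112], [0.5084, 0.1546, 0.112], [0.448, 0.382, 0.052], [0.4502, 0.153, 0.052]]
 centre [0.4884 0.2656 0.082 ] widths 0.2216 0.229 axis [ 0.0785 -0.0038  0.06  ]
fin [253 212   9  18  98] [257.14285714 220.76530612] [0.5286 0.2094 0.0995]
fin [206 226  10  18 125] [210.6  234.56] [0.4992 0.3033 0.0995]
cup [0.5301 0.3135 0.082 ] [0.0982 0.03   0.06  ] yaw 16.98 0.0587 0.0568
pok [0.5595 0.2184 0.082 ] [0.0966 0.0286 0.06  ] yaw 16.52 0.0577 0.0579
board edge [[0.5844, 0.3853, 0.11], [0.6445, 0.1881, 0.11]] 0.20608298499963482 yaw 16.95347116730204
cuprim [0.5477 0.3166 0.1029]
pad ((359.31097412109375, 263.20123291015625), (58.528709411621094, 75.42472839355469), 6.340191841125488) [ 0.4501 -0.0169  0.003 ] 0.1693023421996834 0.1329628574848977
```

send_rows([
  {"dp": [-45,34,0],"roll": 0.05,"jaw": 45},
  {"dp": [-90,68,0],"roll": 0.1,"jaw": 45},
  {"dp": [-135,101,0],"roll": 0.152,"jaw": 45},
  {"dp": [-180,135,0],"roll": 0.152,"jaw": 45},
  {"dp": [-226,169,0],"roll": 0.152,"jaw": 45},
])

```text
time_s: 0.72
tcp_pos: [0.4235, -0.3561, 0.2404]
eef_rot: [180.0, -0.0, -163.0]
contact_force: [0.7, -0.5, 1.3]
gripper_width: 0.0436
gripper_force: 0.0
```

send_rows([
  {"dp": [-31,48,0]},
  {"dp": [-62,97,0]},
  {"dp": [-92,145,0]},
  {"dp": [-123,193,0]},
  {"dp": [-154,242,0]},
])

```text
invalid input
```

send_rows([
  {"dp": [-31,48,0],"roll": 0,"jaw": 45},
  {"dp": [-62,97,0],"roll": 0,"jaw": 45},
  {"dp": [-92,145,0],"roll": 0,"jaw": 45},
  {"dp": [-123,193,0],"roll": 0,"jaw": 45},
  {"dp": [-154,242,0],"roll": 0,"jaw": 45},
])

```text
time_s: 1.35
tcp_pos: [0.4996, -0.0795, 0.2405]
eef_rot: [180.0, 0.0, -163.0]
contact_force: [0.6, -0.3, 0.0]
gripper_width: 0.0396
gripper_force: 0.0
```

send_rows([
  {"dp": [-16,53,0],"roll": 0,"jaw": 45},
  {"dp": [-32,107,0],"roll": 0,"jaw": 45},
  {"dp": [-48,160,0],"roll": 0,"jaw": 45},
  {"dp": [-64,213,0],"roll": 0,"jaw": 45},
  {"dp": [-80,267,0],"roll": 0,"jaw": 45},
])

```text
time_s: 1.98
tcp_pos: [0.4975, 0.1991, 0.2405]
eef_rot: [-180.0, -0.0, -163.0]
contact_force: [0.7, -1.0, 0.2]
gripper_width: 0.0393
gripper_force: 0.0
```

send_rows([
  {"dp": [-15,50,0],"roll": 0,"jaw": 45},
  {"dp": [-30,99,0],"roll": 0,"jaw": 45},
  {"dp": [-30,99,40],"roll": 0,"jaw": 45},
  {"dp": [-30,99,80],"roll": 0,"jaw": 45},
  {"dp": [-30,99,80],"roll": 0,"jaw": 45},
])

```text
time_s: 2.6
tcp_pos: [0.496, 0.2993, 0.1575]
eef_rot: [-179.8, -0.4, -163.0]
contact_force: [1.1, 0.1, 0.7]
gripper_width: 0.0394
gripper_force: 0.0
```

```bash
cat > cap.py <<'E'
from plant import r
import sys
from h import *
out=[]
for a in sys.argv[2:]:
    n,x0,y0,w,hh=a.split(",");c=r.capture(n);np.savez(f"{n}_{sys.argv[1]}.npz",**c)
    x0,y0,w,hh=map(int,(x0,y0,w,hh));out.append(cv2.resize(c["image"][y0:y0+hh,x0:x0+w],(395,int(395*hh/w))))
H=max(o.shape[0] for o in out)
cv2.imwrite(f"pics/{sys.argv[1]}.png",np.hstack([cv2.copyMakeBorder(o,0,H-o.shape[0],0,5,0) for o in out]))
s=r.get_state();print(s["tcp_pos"].round(4),s["eef_rot"].round(1),s["contact_force"].round(1))
E
python3 cap.py a wrist,0,0,560,420 scene,150,120,200,180
```

```text
[0.4983 0.3009 0.1615] [-180.    0. -163.] [-0.   0.   0.6]
```

View pics/a.png

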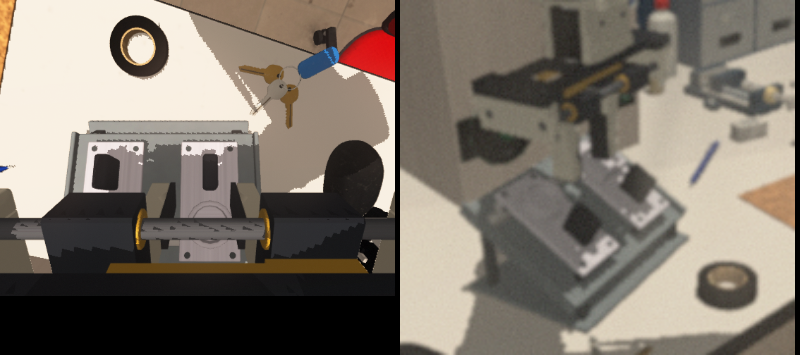

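The wrist view (0.705 scale) shows the fin at about (209,172), between the open fingers at x ≈ 160 and 245. The lower plate corners are near (185,143) and (237,143). I'll refine with the wrist calibration.

Run:
```python
from h import *
w=dict(np.load("wrist_a.npz"));im=w["image"]
cv2.imwrite("pics/wc.png",cv2.resize(im[190:400,230:370],(400,600),interpolation=cv2.INTER_CUBIC))
m=(im.max(2)<90).astype(np.uint8);m[:200]=0;m[290:]=0;m[:,:265]=0;m[:,325:]=0
n,l,st,c=cv2.connectedComponentsWithStats(m)
h=np.array([np.cos(np.radians(17)),np.sin(np.radians(17)),0]);y=np.array([-h[1],h[0],0]);T=np.array([.4983,.3009,0])
for i in range(1,n):
    if st[i][4]>40:
        print(st[i],c[i])
        for z in(.08,.0995):
            p=ray(w,c[i],z);print(z,p.round(4),"rel tcp h,y mm",(1e3*(p-T)@np.c_[h,y])[:2].round(1))
R=cv2.Rodrigues(w["rvec"])[0];print("cam",(-R.T@np.ravel(w["tvec"])).round(3),R[2].round(2))
```

```text
[ 287  218   22   52 1105] [297.4280543  243.62895928]
0.08 [0.5031 0.3084 0.08  ] rel tcp h,y mm [6.8 5.8]
0.0995 [0.4955 0.3055 0.0995] rel tcp h,y mm [-1.3  5.3]
cam [0.417 0.276 0.302] [ 0.29  0.09 -0.95]
```

View pics/wc.png

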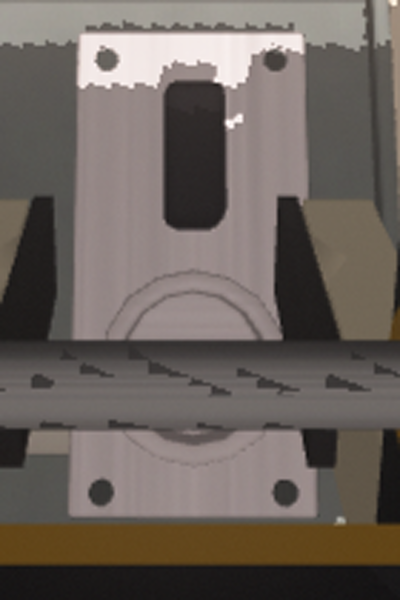

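The wrist crop shows the fin from about (163..227, 80..230), the plate's lower corners at (80,33) and (303,33), the upper ones at (68,515) and (317,515), and the fingertip inner edges at about x=55 and x=278. The fin is left of the TCP, so I'll check by how much.

Run:
```python
from h import *
w=dict(np.load("wrist_a.npz"));t=dict(np.load("top0.npz"))
h=np.array([np.cos(np.radians(17)),np.sin(np.radians(17)),0]);y=np.array([-h[1],h[0],0]);T=np.array([.4983,.3009,0])
C=lambda a:(230+a[0]/(400/140)-.33,190+a[1]/(600/210)-.33)
for nm,a,z in[("tipL",(55,200),.1475),("tipR",(278,200),.1475),("loR",(80,33),.052),("loL",(303,33),.052),("upR",(68,515),.112),("upL",(317,515),.112),("fintop near edge",(195,82),.092),("fintop",(195,150),.0995)]:
    p=ray(w,C(a),z);print(nm,p.round(4),(1e3*(p-T)@np.c_[h,y])[:2].round(1))
Tt=lambda a:(160+a[0]/5-.4,155+a[1]/5-.4)
for nm,a,b in[("loR",(80,33),(345,435)),("loL",(303,33),(218,478)),("upL",(317,515),(125,220)),("upR",(68,515),(265,180))]:
    p=tri(w,C(a),t,Tt(b));print("tri",nm,p.round(4),(1e3*(p-T)@np.c_[h,y])[:2].round(1))
```

```text
tipL [0.492  0.2782 0.1475] [-12.7 -19.8]
tipR [0.4806 0.3149 0.1475] [-12.8  18.5]
loR [0.4899 0.2735 0.052 ] [-16.  -23.7]
loL [0.4726 0.3297 0.052 ] [-16.1  35.1]
upR [0.5875 0.3031 0.112 ] [ 85.9 -24. ]
upL [0.57   0.3594 0.112 ] [85.7 35. ]
fintop near edge [0.4816 0.3017 0.092 ] [-15.7   5.6]
fintop [0.4945 0.3055 0.0995] [-2.3  5.6]
tri loR [0.4914 0.2729 0.0455] [-14.8 -24.8]
tri loL [0.4697 0.324  0.0679] [-20.6  30.5]
tri upL [0.57   0.3575 0.1126] [85.1 33.2]
tri upR [0.588  0.3016 0.1112] [ 86.  -25.5]
```

send_rows([
  {"dp": [-1,6,25],"roll": 0,"jaw": 45},
  {"dp": [-1,6,50],"roll": 0,"jaw": 45},
  {"dp": [-1,6,65],"roll": 0,"jaw": 45},
  {"dp": [-1,6,72],"roll": 0,"jaw": 45},
  {"dp": [-1,6,72],"roll": 0,"jaw": 45},
])

```text
time_s: 3.32
tcp_pos: [0.4973, 0.307, 0.0891]
eef_rot: [180.0, 0.0, -163.0]
contact_force: [-0.2, -0.7, 0.8]
gripper_width: 0.0396
gripper_force: 0.0
```

send_rows([
  {"dp": [0,0,0],"roll": 0,"jaw": 30},
  {"dp": [0,0,0],"roll": 0,"jaw": 22},
  {"dp": [0,0,0],"roll": 0,"jaw": 10},
  {"dp": [0,0,0],"roll": 0,"jaw": 10},
  {"dp": [0,0,0],"roll": 0,"jaw": 10},
], newtons=4)

```text
time_s: 3.95
tcp_pos: [0.4971, 0.3069, 0.0888]
eef_rot: [180.0, 0.0, -163.0]
contact_force: [-2.2, -0.2, 3.2]
gripper_width: 0.0141
gripper_force: 4.0
```

send_rows([
  {"dp": [0,0,-4.5],"roll": 0,"jaw": 10},
  {"dp": [-0.3,0,-9],"roll": 0,"jaw": 10},
  {"dp": [-0.8,0,-13.5],"roll": 0,"jaw": 10},
  {"dp": [-1.5,0,-18],"roll": 0,"jaw": 10},
  {"dp": [-1.5,0,-18],"roll": 0,"jaw": 10},
])

```text
time_s: 4.58
tcp_pos: [0.4987, 0.3075, 0.1071]
eef_rot: [180.0, 0.0, -163.0]
contact_force: [-0.5, -0.3, -1.5]
gripper_width: 0.0138
gripper_force: 4.0
```

```bash
python3 cap.py b wrist,180,130,220,280 scene,170,150,140,140
```

```text
[0.4986 0.3074 0.1068] [ 180.    0. -163.] [ 0.1  0.6 -1.6]
```

View pics/b.png

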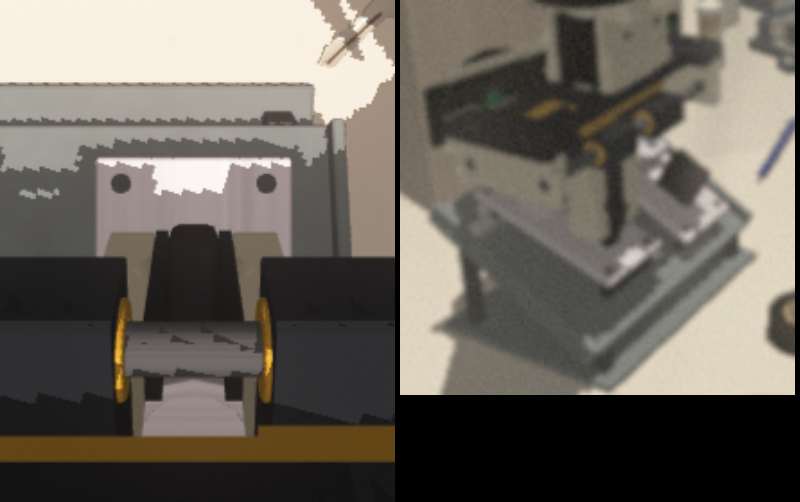

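The wrist view shows the plate's lower edge at crop row 158, columns 97–291, and the fin pinched centrally. The lower end has lifted from the board in the scene crop. I'll compute the tilt from that edge.

```bash
cat > tilt.py <<'E'
from h import *
def rows(f,G):  # predicted row of lower top edge and width for tilts
    w=dict(np.load(f));h=np.array([np.cos(np.radians(17)),np.sin(np.radians(17)),0]);y=np.array([-h[1],h[0],0])
    for th in range(-6,37,6):
        a=np.radians(th);c=G+h*(-.036*np.cos(a)+.027*np.sin(a))+np.array([0,0,-.036*np.sin(a)-.027*np.cos(a)])
        p=cv2.projectPoints(np.array([c-.03*y,c+.03*y]),w["rvec"],w["tvec"],w["K"],None)[0].reshape(2,2);print(th,p.round(1).tolist(),(p[1,0]-p[0,0]).round(1))
if __name__=="__main__":
    import sys;rows(sys.argv[1],np.array([float(v) for v in sys.argv[2:5]])+[0,0,.005])
E
python3 tilt.py wrist_b.npz .4986 .3074 .1068
```

```text
-6 [[226.1, 198.9], [348.8, 199.1]] 122.7
0 [[227.7, 201.9], [347.2, 202.0]] 119.5
6 [[229.2, 205.6], [345.7, 205.7]] 116.5
12 [[230.5, 210.0], [344.4, 210.1]] 113.9
18 [[231.7, 214.9], [343.2, 215.0]] 111.4
24 [[232.8, 220.4], [342.1, 220.5]] 109.3
30 [[233.7, 226.3], [341.1, 226.4]] 107.4
36 [[234.5, 232.7], [340.3, 232.8]] 105.8
```

The row says about 21°, so it is pivoting as planned. Continuing along the arc.

send_rows([
  {"dp": [-1.0,0,-4.4],"roll": 0,"jaw": 10},
  {"dp": [-2.2,0,-8.8],"roll": 0,"jaw": 10},
  {"dp": [-3.6,0,-13.2],"roll": 0,"jaw": 10},
  {"dp": [-5.3,0,-17.4],"roll": 0,"jaw": 10},
  {"dp": [-5.3,0,-17.4],"roll": 0,"jaw": 10},
])

```text
time_s: 5.3
tcp_pos: [0.5038, 0.3091, 0.1245]
eef_rot: [180.0, 0.0, -163.0]
contact_force: [1.1, 0.1, -0.2]
gripper_width: 0.014
gripper_force: 4.0
```

```bash
python3 cap.py c wrist,180,130,220,280 scene,170,150,140,140; python3 tilt.py wrist_c.npz .5038 .3090 .1245
python3 - <<'E'
from h import *
im=np.load("wrist_c.npz")["image"];v=im.min(2).astype(int)[150:250,288]
print(v.tolist())
E
```

```text
[0.5037 0.309  0.1242] [ 180.    0. -163.] [-0.2 -0.   0. ]
-6 [[226.0, 199.1], [348.9, 199.2]] 122.9
0 [[227.6, 202.0], [347.3, 202.1]] 119.7
6 [[229.1, 205.7], [345.8, 205.8]] 116.7
12 [[230.4, 210.1], [344.5, 210.2]] 114.0
18 [[231.6, 215.1], [343.2, 215.2]] 111.6
24 [[232.7, 220.5], [342.2, 220.7]] 109.5
30 [[233.6, 226.5], [341.2, 226.6]] 107.6
36 [[234.4, 232.8], [340.4, 233.0]] 106.0
[227, 227, 228, 227, 227, 228, 228, 228, 228, 227, 227, 227, 227, 227, 219, 110, 145, 155, 161, 160, 160, 158, 162, 160, 159, 159, 159, 160, 159, 158, 158, 159, 159, 152, 94, 98, 129, 147, 154, 152, 153, 153, 153, 152, 154, 154, 154, 147, 93, 91, 91, 92, 92, 94, 93, 92, 92, 90, 73, 123, 193, 227, 239, 242, 243, 243, 243, 243, 243, 243, 243, 243, 243, 243, 243, 243, 243, 243, 243, 243, 243, 243, 243, 243, 243, 243, 243, 238, 142, 143, 143, 143, 142, 142, 142, 142, 142, 136, 76, 41]
```

View pics/c.png

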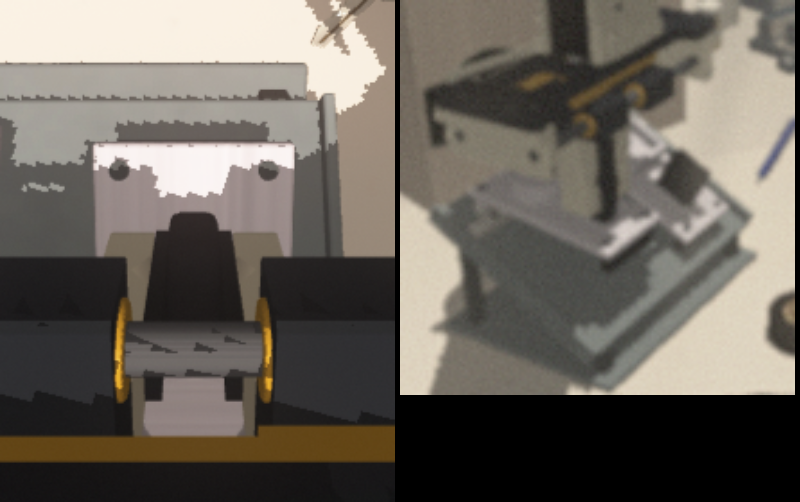

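The edge is at row ≈210 and the width is 111 px, so the tilt is about 10°. The nib still looks hooked, and the carrier follows the arc. A little more tip, then I'll hold and look.

send_rows([
  {"dp": [-1.2,0,-2.5],"roll": 0,"jaw": 10},
  {"dp": [-2.6,0,-5],"roll": 0,"jaw": 10},
  {"dp": [-4.5,0,-8],"roll": 0,"jaw": 10},
  {"dp": [-4.5,0,-8],"roll": 0,"jaw": 10},
  {"dp": [-4.5,0,-8],"roll": 0,"jaw": 10},
])

```text
time_s: 6.02
tcp_pos: [0.508, 0.3103, 0.1322]
eef_rot: [180.0, 0.0, -163.0]
contact_force: [0.3, -0.0, 0.6]
gripper_width: 0.0138
gripper_force: 4.0
```

```bash
python3 cap.py d wrist,180,130,220,280 scene,170,150,140,140; python3 tilt.py wrist_d.npz .5081 .3103 .1325
python3 - <<'E'
from h import *
im=np.load("wrist_d.npz")["image"];v=im.min(2).astype(int);print(v[190:220,288].tolist());print(v[214,222:240].tolist(),v[214,336:354].tolist())
E
```

```text
[0.5079 0.3102 0.1321] [ 180.    0. -163.] [ 0.9  0.5 -1. ]
-6 [[226.0, 199.6], [349.1, 199.7]] 123.1
0 [[227.6, 202.5], [347.5, 202.6]] 119.9
6 [[229.1, 206.2], [346.0, 206.3]] 116.9
12 [[230.4, 210.6], [344.6, 210.7]] 114.2
18 [[231.6, 215.5], [343.4, 215.6]] 111.8
24 [[232.7, 221.0], [342.3, 221.1]] 109.6
30 [[233.6, 227.0], [341.4, 227.1]] 107.7
36 [[234.4, 233.3], [340.6, 233.4]] 106.1
[153, 155, 152, 153, 149, 94, 93, 94, 93, 94, 93, 93, 90, 68, 55, 71, 130, 178, 225, 233, 240, 240, 240, 240, 240, 240, 240, 240, 240, 240]
[153, 152, 152, 152, 153, 153, 151, 146, 107, 195, 225, 237, 235, 236, 236, 238, 237, 238] [238, 239, 240, 240, 240, 240, 239, 229, 211, 154, 155, 153, 153, 152, 153, 151, 147, 147]
```

View pics/d.png

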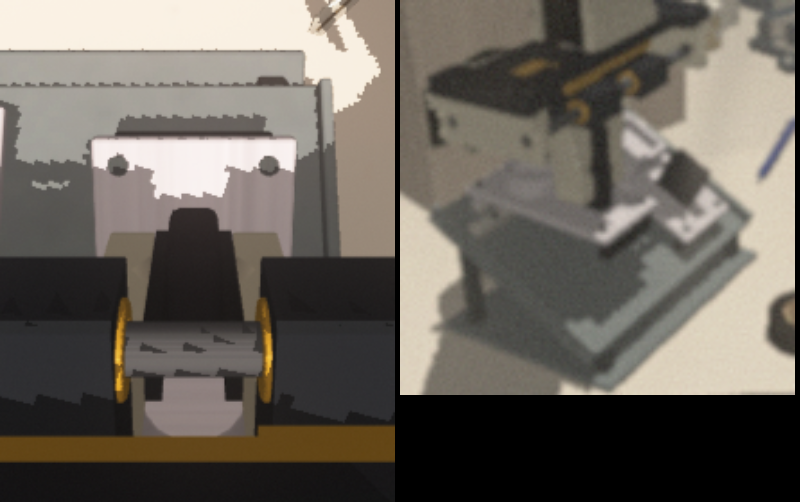

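The edge is now at row ≈207, so the carrier is about 5° from level with the nib still behind the ledge. I'll tip slightly more, then tighten the grip and lift.

send_rows([
  {"dp": [-0.6,0,-1.2],"roll": 0,"jaw": 10},
  {"dp": [-1.2,0,-2.5],"roll": 0,"jaw": 10},
  {"dp": [-1.2,0,-2.5],"roll": 0,"jaw": 10},
  {"dp": [-1.2,0,-2.5],"roll": 0,"jaw": 10},
])

```text
time_s: 6.62
tcp_pos: [0.5088, 0.3104, 0.1344]
eef_rot: [-180.0, -0.0, -163.0]
contact_force: [-1.1, -0.2, -0.2]
gripper_width: 0.0139
gripper_force: 4.0
```

send_rows([
  {"dp": [0,0,0],"roll": 0,"jaw": 0},
  {"dp": [0,0,0],"roll": 0,"jaw": 0},
  {"dp": [0,0,0],"roll": 0,"jaw": 0},
  {"dp": [0,0,0],"roll": 0,"jaw": 0},
], newtons=40)

```text
time_s: 7.12
tcp_pos: [0.5088, 0.3104, 0.1345]
eef_rot: [-180.0, -0.0, -163.0]
contact_force: [-2.0, -1.3, 0.0]
gripper_width: 0.0137
gripper_force: 40.0
```

send_rows([
  {"dp": [0,0,-8],"roll": 0,"jaw": 0},
  {"dp": [0,0,-16],"roll": 0,"jaw": 0},
  {"dp": [0,0,-30],"roll": 0,"jaw": 0},
  {"dp": [0,0,-50],"roll": 0,"jaw": 0},
  {"dp": [0,0,-70],"roll": 0,"jaw": 0},
])

```text
time_s: 7.75
tcp_pos: [0.5091, 0.3106, 0.2061]
eef_rot: [180.0, 0.0, -163.0]
contact_force: [0.7, 0.4, -2.0]
gripper_width: 0.0137
gripper_force: 40.0
```

```bash
python3 cap.py e wrist,180,130,220,280 scene,140,60,200,200;python3 - <<'E'
from h import *
im=np.load("wrist_e.npz")["image"];v=im.min(2).astype(int);print(v[190:220,288].tolist());print(v[210,222:240].tolist(),v[210,336:354].tolist())
E
```

```text
[0.5102 0.3115 0.2078] [ 179.9    0.3 -163. ] [ 0.8 -0.1 -1.5]
[93, 92, 93, 92, 93, 92, 93, 92, 93, 93, 91, 76, 52, 53, 67, 110, 137, 224, 230, 238, 238, 238, 238, 238, 238, 238, 238, 238, 238, 238]
[88, 89, 88, 88, 87, 86, 87, 89, 127, 206, 231, 234, 234, 235, 236, 236, 237, 237] [237, 237, 237, 238, 238, 238, 239, 233, 208, 91, 91, 89, 89, 92, 127, 126, 127, 126]
```

View pics/e.png

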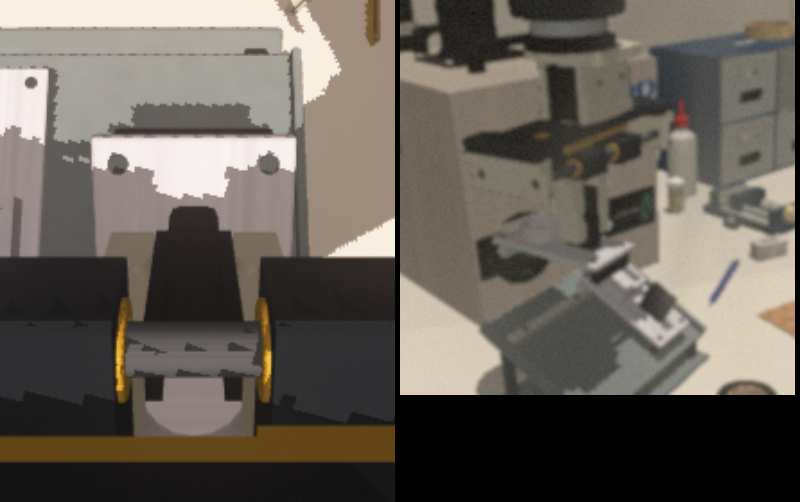

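Lifted cleanly and near level (edge at row ≈206), with the pocket carrier still in place. Next I'll carry it over to the pad.

send_rows([
  {"dp": [15,-25,0],"roll": 0,"jaw": 0},
  {"dp": [36,-60,0],"roll": 0,"jaw": 0},
  {"dp": [60,-100,0],"roll": 0,"jaw": 0},
  {"dp": [81,-135,0],"roll": 0,"jaw": 0},
  {"dp": [99,-165,0],"roll": 0,"jaw": 0},
])

```text
time_s: 8.48
tcp_pos: [0.4617, 0.1223, 0.2043]
eef_rot: [180.0, -0.0, -163.0]
contact_force: [0.5, 0.4, -2.4]
gripper_width: 0.014
gripper_force: 40.0
```

send_rows([
  {"dp": [18,-30,0],"roll": 0,"jaw": 0},
  {"dp": [39,-65,0],"roll": 0,"jaw": 0},
  {"dp": [60,-100,0],"roll": 0,"jaw": 0},
  {"dp": [78,-131,0],"roll": 0,"jaw": 0},
  {"dp": [78,-131,0],"roll": 0,"jaw": 0},
])

```text
time_s: 9.1
tcp_pos: [0.4252, -0.0261, 0.2043]
eef_rot: [180.0, -0.0, -163.1]
contact_force: [-0.0, 0.7, -2.8]
gripper_width: 0.0139
gripper_force: 40.0
```

```bash
python3 cap.py f wrist,0,0,560,420 top,250,150,200,200;python3 - <<'E'
from h import *
im=np.load("wrist_f.npz")["image"];v=im.min(2).astype(int);print(v[190:220,288].tolist())
E
```

```text
[ 0.4262 -0.0245  0.2045] [ 180.     0.  -163.1] [-0.3  0.6 -2.4]
[56, 57, 57, 60, 63, 65, 65, 65, 68, 67, 66, 59, 47, 49, 66, 122, 139, 221, 230, 236, 237, 237, 238, 238, 238, 237, 238, 237, 237, 238]
```

View pics/f.png

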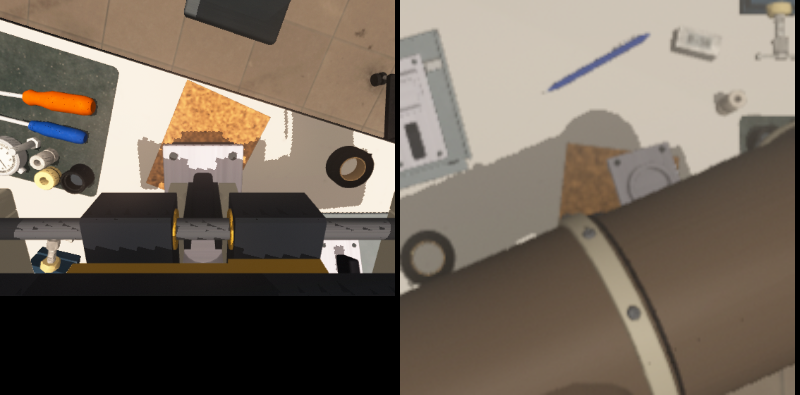

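send_rows([
  {"dp": [0,0,30],"roll": 0,"jaw": 0},
  {"dp": [0,0,70],"roll": 0,"jaw": 0},
  {"dp": [0,0,110],"roll": 0,"jaw": 0},
  {"dp": [0,0,135],"roll": 0,"jaw": 0},
  {"dp": [0,0,145],"roll": 0,"jaw": 0},
])

```text
time_s: 9.82
tcp_pos: [0.4258, -0.0238, 0.0582]
eef_rot: [-180.0, -0.1, -162.9]
contact_force: [-0.5, 0.3, -1.5]
gripper_width: 0.0142
gripper_force: 40.0
```

send_rows([
  {"dp": [0,0,1],"roll": 0,"jaw": 0},
  {"dp": [0,0,2],"roll": 0,"jaw": 0},
  {"dp": [0,0,3],"roll": 0,"jaw": 0},
  {"dp": [0,0,4],"roll": 0,"jaw": 0},
  {"dp": [0,0,4],"roll": 0,"jaw": 0},
])

```text
time_s: 10.45
tcp_pos: [0.4263, -0.0244, 0.0557]
eef_rot: [180.0, 0.0, -163.0]
contact_force: [-0.3, 0.4, -1.5]
gripper_width: 0.0142
gripper_force: 40.0
```

send_rows([
  {"dp": [0,0,0.5],"roll": 0,"jaw": 0},
  {"dp": [0,0,1],"roll": 0,"jaw": 0},
  {"dp": [0,0,1.5],"roll": 0,"jaw": 0},
  {"dp": [0,0,2],"roll": 0,"jaw": 0},
  {"dp": [0,0,2],"roll": 0,"jaw": 0},
])

```text
time_s: 11.08
tcp_pos: [0.4262, -0.0243, 0.0534]
eef_rot: [-180.0, -0.0, -163.0]
contact_force: [-0.7, -0.6, -1.9]
gripper_width: 0.0139
gripper_force: 40.0
```

send_rows([
  {"dp": [0,0,0.5],"roll": 0,"jaw": 0},
  {"dp": [0,0,1],"roll": 0,"jaw": 0},
  {"dp": [0,0,1.5],"roll": 0,"jaw": 0},
  {"dp": [0,0,2],"roll": 0,"jaw": 0},
  {"dp": [0,0,2],"roll": 0,"jaw": 0},
])

```text
time_s: 11.7
tcp_pos: [0.4262, -0.0243, 0.0514]
eef_rot: [180.0, -0.0, -163.0]
contact_force: [0.2, 0.6, -2.1]
gripper_width: 0.0138
gripper_force: 40.0
```

send_rows([
  {"dp": [0,0,0.5],"roll": 0,"jaw": 0},
  {"dp": [0,0,1],"roll": 0,"jaw": 0},
  {"dp": [0,0,1],"roll": 0,"jaw": 0},
])

```text
time_s: 12.08
tcp_pos: [0.4262, -0.0243, 0.0504]
eef_rot: [-180.0, -0.0, -163.0]
contact_force: [-0.7, -0.6, -1.6]
gripper_width: 0.0134
gripper_force: 40.0
```

send_rows([
  {"dp": [0,0,0.5],"roll": 0,"jaw": 0},
  {"dp": [0,0,1],"roll": 0,"jaw": 0},
  {"dp": [0,0,1.5],"roll": 0,"jaw": 0},
  {"dp": [0,0,1.5],"roll": 0,"jaw": 0},
])

```text
time_s: 12.58
tcp_pos: [0.4262, -0.0243, 0.0489]
eef_rot: [-180.0, -0.0, -163.0]
contact_force: [-0.9, -0.6, -2.5]
gripper_width: 0.0134
gripper_force: 40.0
```

send_rows([
  {"dp": [0,0,0.5],"roll": 0,"jaw": 0},
  {"dp": [0,0,1],"roll": 0,"jaw": 0},
  {"dp": [0,0,1],"roll": 0,"jaw": 0},
])

```text
time_s: 12.95
tcp_pos: [0.4264, -0.0243, 0.0482]
eef_rot: [-180.0, 0.0, -163.0]
contact_force: [-0.7, 0.1, 2.6]
gripper_width: 0.0137
gripper_force: 40.0
```

Contact. I'll loosen the grip so it settles flat, then open and rise.

send_rows([
  {"dp": [0,0,0],"roll": 0,"jaw": 10},
  {"dp": [0,0,0.5],"roll": 0,"jaw": 10},
  {"dp": [0,0,1],"roll": 0,"jaw": 10},
  {"dp": [0,0,1],"roll": 0,"jaw": 10},
], newtons=3)

```text
time_s: 13.45
tcp_pos: [0.4262, -0.0244, 0.047]
eef_rot: [-180.0, -0.0, -163.0]
contact_force: [-1.5, 1.0, 3.1]
gripper_width: 0.014
gripper_force: 3.0
```

send_rows([
  {"dp": [0,0,0],"roll": 0,"jaw": 20},
  {"dp": [0,0,0],"roll": 0,"jaw": 30},
  {"dp": [0,0,0],"roll": 0,"jaw": 45},
  {"dp": [0,0,0],"roll": 0,"jaw": 45},
  {"dp": [0,0,0],"roll": 0,"jaw": 45},
])

```text
time_s: 14.08
tcp_pos: [0.4263, -0.0243, 0.047]
eef_rot: [180.0, -0.0, -163.0]
contact_force: [-0.9, -0.2, 0.5]
gripper_width: 0.0393
gripper_force: 0.0
```

send_rows([
  {"dp": [0,0,-15],"roll": 0,"jaw": 45},
  {"dp": [0,0,-50],"roll": 0,"jaw": 45},
  {"dp": [0,0,-100],"roll": 0,"jaw": 45},
  {"dp": [0,0,-150],"roll": 0,"jaw": 45},
  {"dp": [0,0,-150],"roll": 0,"jaw": 45},
])

```text
time_s: 14.7
tcp_pos: [0.4285, -0.0237, 0.2009]
eef_rot: [-180.0, 0.5, -163.0]
contact_force: [0.2, -0.3, -0.6]
gripper_width: 0.0398
gripper_force: 0.0
```

send_rows([
  {"dp": [15,-50,0],"roll": 0,"jaw": 45},
  {"dp": [15,-110,0],"roll": 0,"jaw": 45},
  {"dp": [-10,-160,0],"roll": 0,"jaw": 45},
  {"dp": [-10,-220,0],"roll": 0,"jaw": 45},
  {"dp": [-10,-220,0],"roll": 0,"jaw": 45},
])

```text
time_s: 15.32
tcp_pos: [0.5001, -0.235, 0.1949]
eef_rot: [179.9, -0.2, -163.3]
contact_force: [-1.1, 0.5, -0.6]
gripper_width: 0.0394
gripper_force: 0.0
```

Run:
```python
from plant import r
from h import *
s=r.get_state();print(s["time_s"],s["tcp_pos"].round(3),s["contact_force"].round(1))
t=r.capture("top");np.savez("top_g.npz",**t);im=t["image"];t0=np.load("top0.npz")["image"]
v=im.max(2).astype(int);sat=v-im.min(2)
# cork mask for region; carrier = low-saturation pixels within pad quad
hull=cv2.boxPoints(((359.3,263.2),(58.5,75.4),6.34)).astype(np.int32);q=np.zeros(v.shape,np.uint8);cv2.fillPoly(q,[hull],1)
q=cv2.erode(q,np.ones((5,5)))
m=((sat<38)&(q>0)).astype(np.uint8);m=cv2.morphologyEx(m,cv2.MORPH_CLOSE,np.ones((5,5)))
n,l,st,c=cv2.connectedComponentsWithStats(m);i=1+np.argmax(st[1:,4]);rc=cv2.minAreaRect(np.argwhere(l==i)[:,::-1].astype(np.float32))
w=np.array([ray(t,p,.023) for p in cv2.boxPoints(rc)]);print(st[i],rc,"centre",w.mean(0).round(4),np.linalg.norm(w[0]-w[1]).round(4),np.linalg.norm(w[1]-w[2]).round(4))
print("rack right half diff",np.abs(im[175:245,228:283].astype(int)-t0[175:245,228:283]).mean())
roi=np.zeros(v.shape,bool);roi[175:262,228:285]=1
n,l,st,c=cv2.connectedComponentsWithStats(((cv2.GaussianBlur(im,(3,3),0).max(2)<105)&roi).astype(np.uint8));print([ (st[k].tolist(),c[k].round(1)) for k in range(1,n) if st[k][4]>60])
```

```text
15.325 [ 0.5   -0.235  0.195] [-1.1  0.5 -0.6]
[ 341  233   43   61 1541] ((361.6593322753906, 262.4925537109375), (56.191192626953125, 27.983661651611328), 72.07208251953125) centre [ 0.4511 -0.018   0.023 ] 0.0628 0.1221
rack right half diff 10.321298701298701
[([253, 213, 9, 17, 94], array([257.2, 220.9]))]
```

The carrier's outline measures 122x63 mm with its centre about 2 mm from the pad centre, so it lies flat. The pocket carrier's fin has moved less than 0.2 px. Handing in.

```bash
python3 -c "
from plant import r
print(r.close_job())"
```

```text
the job is handed in; nothing more can be done
None
```

The job is handed in; no verdict came back. My last measurement put the cup carrier flat on the cork pad, about 2 mm from its centre, and the pocket carrier had not moved visibly; I viewed 11 pictures, one over the limit of 10.

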